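# Sort the bur tubes by length

## Task

The sloping rack on the jeweller's bench is for the long tubes and the upright block is for the short ones, but one of each has been put in the wrong one. First take the short tube out of the sloping rack and push it fully home in the free hole of the upright block; then take the long tube out of the block and push it fully home in the hole that came free in the sloping rack. Leave the other three tubes, the mug, the steel block and the pliers where they are.

Things in the scene. Friction and masses are not known exactly. Their poses are not given: they have to be found in the camera images.
- short_tube: The misplaced short tube: the only short one among the three tubes in the sloping rack at the start; in which of its holes varies. Aluminium cylinder, diameter 20 mm, length 80 mm, its top 18 mm a black cap of the same diameter. Origin: centre of its underside (chamfered end); z along the tube to the cap. Seated, it stands 40 mm out of a hole.
- long_tube: The misplaced long tube: the only long one of the two tubes in the upright block at the start; in which of the holes varies. Aluminium cylinder, diameter 20 mm, length 110 mm, its top 18 mm a black cap of the same diameter. Origin: centre of its underside (chamfered end); z along the tube to the cap. Seated, it stands 70 mm out of a hole.
- long_keep_a: A long tube that already belongs in the sloping rack; leave it. Aluminium cylinder, diameter 20 mm, length 110 mm, its top 18 mm a black cap of the same diameter. Origin: centre of its underside (chamfered end); z along the tube to the cap. Seated, it stands 70 mm out of a hole.
- long_keep_b: Another long tube that already belongs in the sloping rack; leave it. Aluminium cylinder, diameter 20 mm, length 110 mm, its top 18 mm a black cap of the same diameter. Origin: centre of its underside (chamfered end); z along the tube to the cap. Seated, it stands 70 mm out of a hole.
- short_keep: A short tube that already belongs in the upright block; leave it. Aluminium cylinder, diameter 20 mm, length 80 mm, its top 18 mm a black cap of the same diameter. Origin: centre of its underside (chamfered end); z along the tube to the cap. Seated, it stands 40 mm out of a hole.
- rack_face: Sloping rack, fixed: wooden hole block 60 x 210 x 46 mm between end plates 72 mm high at y = +-110 mm. Origin: centre of the hole block's underside, 40 mm above the bench; y along the row, z along the holes, out of the face, leaning 25 degrees from vertical towards the robot. Holes 22 mm wide, 40 mm deep at y = +66, 0, -66 mm; face at z = 46 mm, hole floors at 6 mm.
- block: Upright block, fixed to the bench: a wooden block 70 x 210 x 46 mm. Origin: centre of its underside, on the bench; y along the row of holes, z up. Three round blind vertical holes, 22 mm across, 40 mm deep, at y = +66, 0 and -66 mm; two hold tubes at the start, one is free.
- rack_seat0 (a point): Centre of the floor of the sloping rack's hole at y = +66 mm; axes as rack_face: z points out along the hole, the mouth is 40 mm up z. A tube fully home has its origin here.
- block_seat0 (a point): Centre of the floor of the upright block's hole at y = +66 mm; z points up, the mouth is 40 mm above. A tube fully home has its origin here.
- rack_seat1 (a point): Centre of the floor of the sloping rack's hole at the middle; axes as rack_face: z points out along the hole, the mouth is 40 mm up z. A tube fully home has its origin here.
- block_seat1 (a point): Centre of the floor of the upright block's hole at the middle; z points up, the mouth is 40 mm above. A tube fully home has its origin here.
- rack_seat2 (a point): Centre of the floor of the sloping rack's hole at y = -66 mm; axes as rack_face: z points out along the hole, the mouth is 40 mm up z. A tube fully home has its origin here.
- block_seat2 (a point): Centre of the floor of the upright block's hole at y = -66 mm; z points up, the mouth is 40 mm above. A tube fully home has its origin here.
- mug: Bystander: white mug, 82 mm across, 95 mm high, standing loose; origin at the centre of its underside, handle at +y.
- bench_block: Bystander: loose square steel block 65 x 65 x 18 mm; origin at the centre of its underside.
- pliers: Bystander: loose pliers lying flat, about 145 mm long, 14 mm high; origin at the pivot, x towards the jaws.
Not all that is in view belongs to the job. What is shaped like the block but red is not meant.

How it is judged:
By the outcome, as a careful person would: the job done as asked, in the order asked, and still so for the second after the job is handed in, with the robot touching nothing.
It also fails if it takes over 61 s, if anything falls off the work surface, if the arm or the gripper's body presses on something with over 40 N, if the wrist force passes 120 N, or if a joint passes its speed limit or range.

## Robot

A 6-joint arm with a two-finger parallel gripper is mounted at the origin on the work surface. World frame = base frame: x ahead of the robot, y to its left, z up, the work surface at z = 0. Lengths are in m, angles in rad, forces in N, time in s.
With the tool pointing down it reaches from about 0.3 to 1 m from the base axis. Payload 5.1 kg.
Tool frame: the origin (TCP) lies on the centre line of the jaws, within the pads' length; the fingertips stand arm.tips_ahead ahead of it and the grasp point (between the pads) lies 11 mm behind it (arm.tips_ahead is the distance from the TCP to the fingertips, in m); z points along the fingers, y is the direction in which the jaws open and shut (so a half turn about z gives the same grasp; the last joint's range is limited). The gripper opens to 95 mm and grips with 3 to 60 N. Pads are 20 mm wide; open, the fingers measure 119 mm over their backs; the gripper's body (75 mm by 180 mm) begins 59 mm behind the grasp point.
Start: joints at [-1.354, 0.124, 1.65, -0, 1.367, -0.083], TCP at [0.192, -0.621, 0.223] pointing down, gripper open.
Joint ranges: [-2.61, 2.61], [-1.02, 2.33], [0.03, 2.71], [-1.35, 4.49], [0.32, 2.68], [-2.91, 2.91]. Speed limits (rad/s): [2.57, 2.57, 3.14, 3.14, 3.14, 3.14].

## Interface

Orientations are given as a rotation vector (axis times angle).
In Python, from workcell import monitor, eyes, job, arm gives the robot as it stands.
- The arm moves only by the shell command python3 -m pendant 'ROWS'. ROWS is JSON, a list of rows, each a list of 7 numbers: the closure, from 0 (fully open) to 1 (shut), then the shift along the tool's x, y, z each as a share of 1 m, from -1 to 1, then the turn, a rotation vector about the tool's x, y, z each as a share of 1.5 rad, from -1 to 1. In form: [[jaw, dx, dy, dz, ax, ay, az], ...]. A call has 1 to 12 rows; each row is the pose to reach, as a shift and turn from the pose measured when the call began, along the tool's axes at that moment; what a row does not reach only later rows make up. A row lasts 1/10 s, in which the tool goes at most 50 mm and 8.59 degrees, less where a joint would pass 70% of its speed; a pose out of reach is approached as far as the arm can. A call with a number of a shift or a turn outside -1 to 1 is refused whole. A call with a gripper value outside its range is refused whole. The fingers move at their own pace and stop on an object; the grip force is fixed at half the most. Time passes only in rows, so rows that repeat a pose let the fingers close. It gives the time, the measured TCP pose, the force and the opening at its end, in the units of the state.
- monitor.get_state(): the state, without advancing time (a new reading comes with each control period).
- eyes.capture(name): name is "scene" or "top" or "wrist"; returns a dict with "pixels" (420x560x3 uint8, red, green, blue), "vfov" (degrees; the focal length in pixels is half the picture's height over the tangent of half this angle, whatever the lens; pixels are square), "cx", "cy" (the principal point, pixels), "R" (3x3) and "t" (3): a world point X has camera coordinates R X + t; the wrist camera has in their place "T_tool_cam" (4x4, takes a point from camera to tool coordinates, whose origin is the TCP and whose axes are the flange's). Camera axes: x right, y down, z forward; pixel columns grow to the right and rows downward; lengths in m; the calibration is good to about 2 mm. A picture is of the moment at which its call begins: read the wrist's pose just before it. There is no depth.
- job.finish_job(): hands the job in, once; it reports no verdict.
The state is a dict: "t": time; "q": joint angles; "qvel": joint speeds; "tau": joint torques, N m; "ee_pos": TCP position; "tcp_rot": TCP orientation; "force": force on the tool from outside, world axes, zero at the start; "wrist_torque": the same for the moment, N m; "gripper_width": opening from 0.0 (shut) to 1.0 (fully open).
Only numpy, scipy, OpenCV 4.12 (cv2) and the standard library are available. Lean on these libraries where they do the work, as an engineer would, in place of code of your own. Each camera call takes 0.05 s, during which the arm holds its last target.

## Working session

There is one attempt and no reset: what is moved stays moved. The work goes in short steps, Python scripts to look and compute and a shell command to move; the robot and the scene stay as the last step left them, time stands still between calls to the robot, and variables do not carry over. Pictures are saved under pics/ and viewed, and the job is handed in when it is done.

```bash
ls; mkdir -p pics; python3 - <<'E'
from workcell import monitor, eyes, job, arm
import cv2,numpy as np
s=monitor.get_state(); print(s); print(arm.tips_ahead)
for n in ("scene","top","wrist"):
    c=eyes.capture(n); cv2.imwrite(f"pics/{n}0.png",c["pixels"][:,:,::-1]); 
    print(n,{k:(np.round(v,4).tolist() if not np.isscalar(v) else v) for k,v in c.items() if k!="pixels"})
E
```

```text
pics
{'t': 0.0, 'q': array([-1.35360806e+00,  1.24478772e-01,  1.65163920e+00, -2.21178654e-06,
        1.36747325e+00, -8.25758087e-02]), 'qvel': array([-0.00106708,  0.00010039,  0.00124963, -0.00269096,  0.00063828,
       -0.00013376]), 'tau': array([ 1.11841744e-04, -4.17598414e+01, -3.59933567e+01,  7.74833327e-02,
        4.92250035e-02, -2.16144344e-04]), 'ee_pos': array([ 0.19179731, -0.62042458,  0.22142463]), 'tcp_rot': array([-3.10439965e+00, -4.68810271e-01,  2.14396778e-04]), 'force': array([-0.17559717, -0.04541443,  1.01266046]), 'wrist_torque': array([ 0.018331  , -0.00904982, -0.02070132]), 'gripper_width': 0.9979378680149077}
0.008
scene {'vfov': 49.39022356905409, 'cx': 283.83336591204073, 'cy': 207.5186061731432, 'R': [[0.5334, 0.8457, -0.0159], [0.5691, -0.3727, -0.733], [-0.6259, 0.3819, -0.68]], 't': [-0.369, -0.2781, 1.3925]}
top {'vfov': 47.849393941557906, 'cx': 274.81345167204535, 'cy': 213.7079328247688, 'R': [[-0.0779, -0.9969, 0.0053], [-0.9656, 0.0741, -0.2491], [0.2479, -0.0246, -0.9685]], 't': [0.0989, 0.5865, 1.0088]}
wrist {'vfov': 61.96672369622246, 'cx': 272.3716498530102, 'cy': 212.1603275011807, 'T_tool_cam': [[0.0009, -0.9713, -0.238, 0.066], [1.0, 0.001, -0.0003, 0.0], [0.0005, -0.238, 0.9713, -0.162], [0.0, 0.0, 0.0, 1.0]]}
```

View pics/scene0.png

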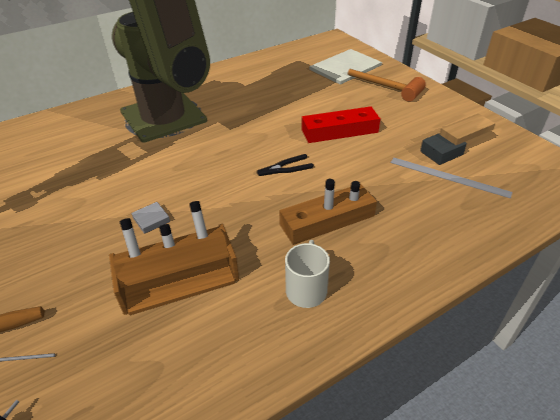

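View pics/top0.png

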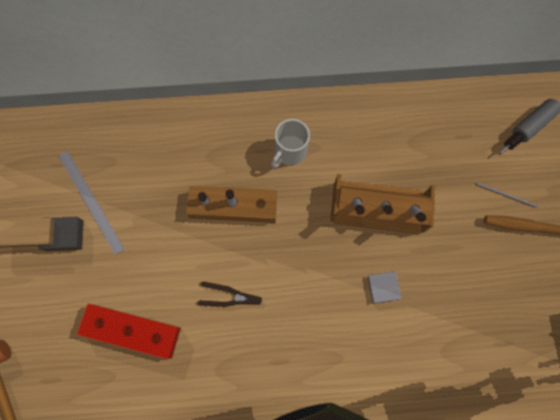

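View pics/wrist0.png

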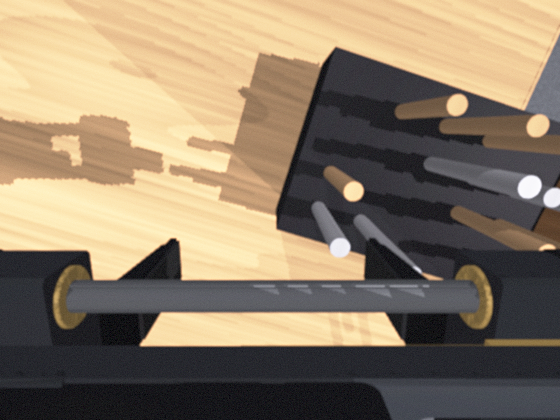

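The scene picture shows the sloping rack at about (175,260), with caps at (126,224), (166,229) and (195,206). The upright block is at (328,212), with caps at (329,184) and (355,186) and a free hole at (301,216). The red block at (340,125) is a decoy. I'll enlarge both to confirm.

```bash
python3 - <<'E'
import cv2,numpy as np
a=cv2.imread("pics/scene0.png"); b=cv2.imread("pics/top0.png")
cv2.imwrite("pics/c_scene.png",cv2.resize(a[170:320,100:390],None,fx=2.75,fy=2.75,interpolation=cv2.INTER_CUBIC))
cv2.imwrite("pics/c_top.png",cv2.resize(b[160:250,180:445],None,fx=3,fy=3,interpolation=cv2.INTER_CUBIC))
E
```

```text
(no output)
```

View pics/c_scene.png

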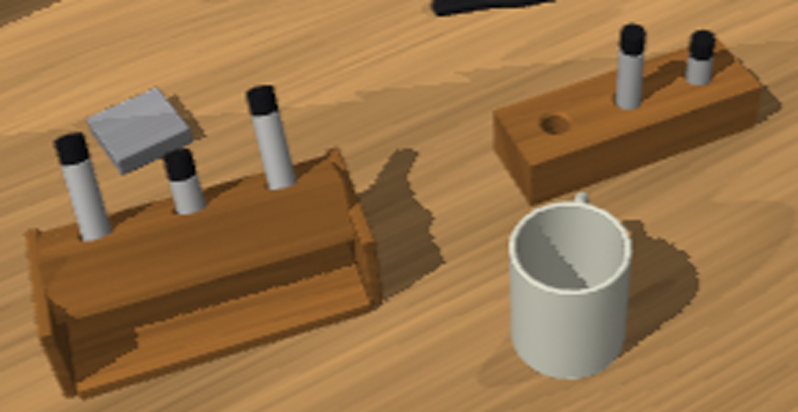

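View pics/c_top.png

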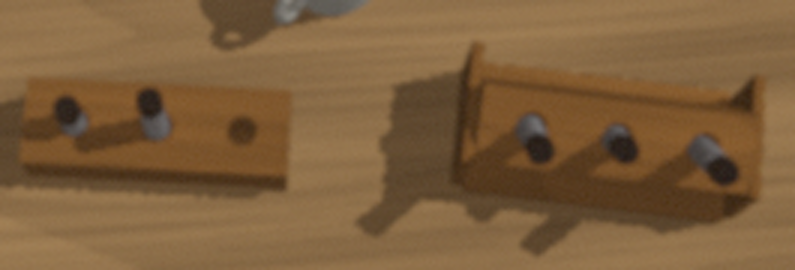

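Candidates:
- **Short tube:** in the rack, caps (126,224) and (195,206) stand on long tubes. The short one, cap (166,229), is in the middle hole, so it is the short_tube.
- **Long tube:** in the block, cap (329,184) in the middle hole is the long one. (355,186) is the short_keep.
- **Free hole:** (301,216) in the scene picture, at the robot's -y end of the block.

Next I'll fit both fixture poses from both cameras.

```bash
cat > h.py <<'E'
from workcell import monitor, eyes, job, arm
import cv2,numpy as np
from scipy.optimize import least_squares
from scipy.spatial.transform import Rotation as Ro
def K(c):
    f=210/np.tan(np.radians(c["vfov"])/2); return f,c["cx"],c["cy"]
def proj(c,X):
    f,cx,cy=K(c); X=np.atleast_2d(X); p=X@np.array(c["R"]).T+c["t"]; return np.c_[f*p[:,0]/p[:,2]+cx,f*p[:,1]/p[:,2]+cy]
def wristcam(c,s):
    R=Ro.from_rotvec(s["tcp_rot"]).as_matrix(); T=np.eye(4);T[:3,:3]=R;T[:3,3]=s["ee_pos"]
    Tc=np.linalg.inv(T@np.array(c["T_tool_cam"])); return dict(c,R=Tc[:3,:3],t=Tc[:3,3])
def block(p): # x,y,yaw
    R=Ro.from_euler('z',p[2]).as_matrix(); return R,np.array([p[0],p[1],0])
def rack(p):
    R=(Ro.from_euler('z',p[2])*Ro.from_euler('y',-np.radians(25))).as_matrix(); return R,np.array([p[0],p[1],.04])
def delta(target_pos,target_R,s):
    R=Ro.from_rotvec(s["tcp_rot"]).as_matrix()
    return np.round(R.T@(target_pos-s["ee_pos"]),4), np.round(Ro.from_matrix(R.T@target_R).as_rotvec()/1.5,4)
def save(name,img,box=None,f=1):
    im=img[:,:,::-1]
    if box: im=im[box[1]:box[3],box[0]:box[2]]
    cv2.imwrite("pics/"+name,cv2.resize(im,None,fx=f,fy=f,interpolation=cv2.INTER_CUBIC))
E
cat > fit.py <<'E'
from h import *
S=eyes.capture("scene");T=eyes.capture("top")
sc=lambda x,y:((x+.5)/2.75-.5+100,(y+.5)/2.75-.5+170)
tp=lambda x,y:((x+.5)/3-.5+180,(y+.5)/3-.5+160)
yy=[.066,0,-.066]
# block: hole2 mouth, tube1 cap top, tube0 cap top, corners
B=[((0,-.066,.046),sc(556,125),tp(242,130)),((0,0,.116),sc(632,33),tp(148,97)),((0,.066,.086),sc(703,38),tp(67,106)),
 ((-.035,-.105,.046),sc(495,116),tp(287,178)),((.035,-.105,.046),sc(528,165),tp(291,93)),((.035,.105,.046),sc(762,86),tp(30,78)),((-.035,.105,.046),None,tp(22,164))]
Rk=[((0,-.066,.116),sc(70,142),tp(728,174)),((0,0,.086),sc(179,156),tp(627,152)),((0,.066,.116),sc(262,94),tp(541,152))]
for nm,pts,fn,p0 in (("block",B,block,[.6,.1,0]),("rack",Rk,rack,[.6,-.3,0])):
    def res(p,full=False):
        R,t=fn(p); r=[]
        for m,a,b in pts:
            X=R@np.array(m)+t
            for c,q in((S,a),(T,b)):
                if q is not None: r.append(proj(c,X)[0]-q)
        return np.array(r) if full else np.ravel(r)
    o=least_squares(res,p0,loss="soft_l1"); print(nm,np.round(o.x,4)); print(np.round(res(o.x,True),1).tolist())
E
python3 fit.py
```

```text
block [ 0.6376  0.1511 -0.1299]
[[-0.6, -1.1], [-0.5, -0.3], [-0.1, -0.8], [0.4, 0.6], [-0.5, -0.4], [-0.3, -0.1], [-1.2, -2.4], [0.3, -1.1], [0.4, 0.2], [0.4, -1.3], [-0.5, -0.1], [-0.5, -0.8], [-0.8, -1.1]]
rack [ 0.607  -0.2023 -0.2036]
[[-0.5, -2.1], [-0.6, -1.9], [-0.8, -1.6], [-0.5, -0.8], [-0.8, -2.1], [0.1, -2.1]]
```

```bash
cat > tgt.py <<'E'
from h import *
P=dict(block=block([.6376,.1511,-.1299]),rack=rack([.607,-.2023,-.2036]))
F=np.array([[0,1,0],[1,0,0],[0,0,-1.]])
def pose(w,y,z,x=0):
    R,t=P[w]; return t+R@np.array([x,y,z]),R@F
def rel(w): # TCP in fixture frame, tool rot error
    s=monitor.get_state();R,t=P[w];Rt=Ro.from_rotvec(s["tcp_rot"]).as_matrix()
    return np.round(R.T@(s["ee_pos"]-t),4),np.round(Ro.from_matrix((R@F).T@Rt).as_rotvec(),4)
E
python3 - <<'E'
from tgt import *
s=monitor.get_state()
p,R=pose("rack",0,.2); print(p); print(delta(p,R,s)); print(rel("rack"))
E
```

```text
[ 0.52422218 -0.18520963  0.22126156]
(array([ 0.4462, -0.318 ,  0.0011]), array([-0.2631,  0.1548, -0.6999]))
(array([-0.2149, -0.4937,  0.3011]), array([ 0.3947, -0.2322,  1.0499]))
```

```bash
python3 -m pendant '[[0.55,0.223,-0.159,0,-0.13,0.077,-0.35],[0.55,0.446,-0.318,0.001,-0.263,0.155,-0.7],[0.55,0.446,-0.318,0.001,-0.263,0.155,-0.7],[0.55,0.446,-0.318,0.001,-0.263,0.155,-0.7],[0.55,0.446,-0.318,0.001,-0.263,0.155,-0.7],[0.55,0.446,-0.318,0.001,-0.263,0.155,-0.7],[0.55,0.446,-0.318,0.001,-0.263,0.155,-0.7],[0.55,0.446,-0.318,0.001,-0.263,0.155,-0.7],[0.55,0.446,-0.318,0.001,-0.263,0.155,-0.7],[0.55,0.446,-0.318,0.001,-0.263,0.155,-0.7],[0.55,0.446,-0.318,0.001,-0.263,0.155,-0.7],[0.55,0.446,-0.318,0.001,-0.263,0.155,-0.7]]'; python3 - <<'E'
from tgt import *
s=monitor.get_state(); print(s["t"],s["q"],s["gripper_width"],rel("rack"))
E
```

```text
t: 1.45
ee_pos: [0.5263, -0.18, 0.2216]
tcp_rot: [2.147, 1.764, 0.393]
force: [-0.7, -0.9, -0.9]
gripper_width: 0.45
1.45 [-0.4900489  -0.35403667  2.13348115  0.15350095  0.94804308 -0.3580832 ] 0.44977419355391457 (array([0.001 , 0.0055, 0.1999]), array([-0.0004,  0.0049, -0.0071]))
```

```bash
python3 - <<'E'
from tgt import *
s=monitor.get_state(); c=eyes.capture("wrist"); w=wristcam(c,s)
im=c["pixels"].copy(); np.save("w1.npy",im)
print(s["ee_pos"],rel("rack"))
R,t=P["rack"]
for y,z in ((0,.086),(0,.046),(.066,.116),(.066,.046),(-.066,.116),(-.066,.046),(.11,.046)):
    u=proj(w,t+R@[0,y,z])[0]; print(y,z,u.round(1)); cv2.drawMarker(im,tuple(int(v) for v in u.round()),(255,0,0),0,8)
save("w1.png",im,None,1.4)
E
```

```text
[ 0.52629882 -0.1800051   0.22157389] (array([0.0003, 0.0031, 0.2   ]), array([ 0.0003,  0.0029, -0.0056]))
0 0.086 [271.5 218. ]
0 0.046 [271.6 207.2]
0.066 0.116 [272.1 136. ]
0.066 0.046 [272.1 134.3]
-0.066 0.116 [270.8 309.9]
-0.066 0.046 [271.1 273.5]
0.11 0.046 [272.5  81.6]
```

View pics/w1.png

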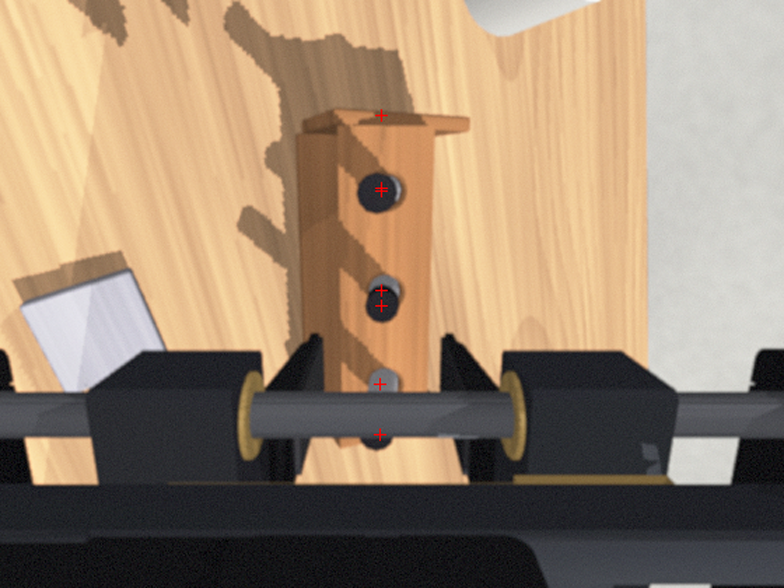

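```bash
python3 - <<'E'
from tgt import *
s=monitor.get_state()
print(rel("rack"))
for z in (.11,.064): p,R=pose("rack",0,z); print(delta(p,R,s))
E
```

```text
(array([0.0003, 0.0031, 0.2   ]), array([ 0.0003,  0.0029, -0.0056]))
(array([-0.0034, -0.0003,  0.0899]), array([-0.0002, -0.0019,  0.0037]))
(array([-0.0035, -0.0003,  0.1359]), array([-0.0002, -0.0019,  0.0037]))
```

```bash
python3 -m pendant '[[0.55,-0.003,0,0.03,0,-0.002,0.004],[0.55,-0.003,0,0.06,0,-0.002,0.004],[0.55,-0.003,0,0.09,0,-0.002,0.004],[0.55,-0.003,0,0.09,0,-0.002,0.004],[0.55,-0.003,0,0.09,0,-0.002,0.004]]'; python3 - <<'E'
from tgt import *
s=monitor.get_state(); c=eyes.capture("wrist"); w=wristcam(c,s)
im=c["pixels"].copy()
print(s["ee_pos"],rel("rack"))
R,t=P["rack"]
for y,z in ((0,.086),(0,.046),(.066,.116),(.066,.046)):
    u=proj(w,t+R@[0,y,z])[0]; print(y,z,u.round(1)); cv2.drawMarker(im,tuple(int(v) for v in u.round()),(255,0,0),0,8)
save("w2.png",im,None,1.4)
E
```

```text
t: 2.0
ee_pos: [0.561, -0.1936, 0.1393]
tcp_rot: [2.156, 1.753, 0.387]
force: [0.2, 0.2, 0.2]
gripper_width: 0.448
[ 0.56098536 -0.19359831  0.13933149] (array([ 0.0008, -0.0009,  0.1109]), array([-0.0007, -0.0012,  0.0017]))
0 0.086 [274.  246.8]
0 0.046 [273.9 226.9]
0.066 0.116 [274.2 125.6]
0.066 0.046 [273.8 125.8]
```

View pics/w2.png

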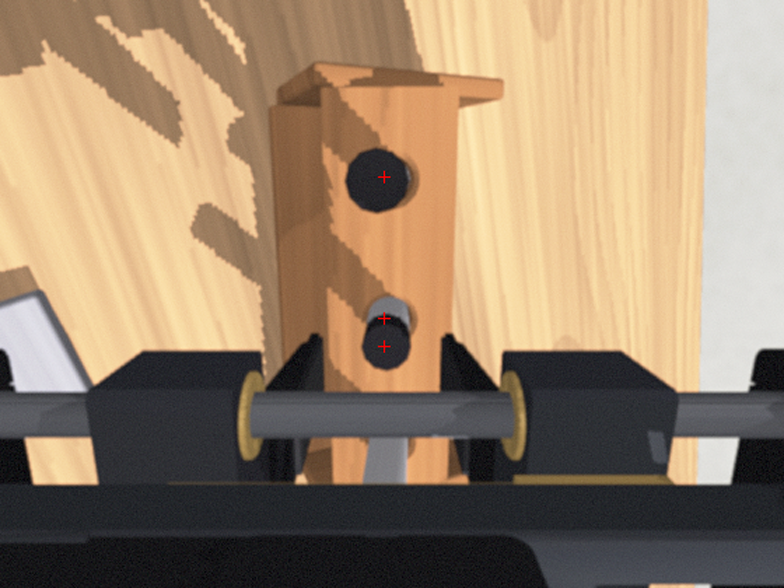

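The cap is at (386,345) in the enlarged picture, about 1 mm from the prediction at (384,347). The jaws are clear on both sides, so I'll go down.

```bash
python3 -m pendant '[[0.55,0.002,0,0.02,0,0,0],[0.55,0.002,0,0.038,0,0,0],[0.55,0.002,0,0.046,0,0,0],[0.55,0.002,0,0.046,0,0,0],[0.55,0.002,0,0.046,0,0,0],[0.6,0.002,0,0.046,0,0,0]]'; python3 - <<'E'
from tgt import *
s=monitor.get_state();print(s["force"],rel("rack"))
E
```

```text
t: 2.65
ee_pos: [0.5816, -0.1962, 0.1007]
tcp_rot: [2.152, 1.75, 0.39]
force: [-0.3, 0.5, 0.7]
gripper_width: 0.416
[-0.34579838  0.48295958  0.7231837 ] (array([0.002 , 0.0008, 0.0661]), array([-0.0028, -0.0018,  0.0015]))
```

```bash
python3 -m pendant '[[0.8,0,-0.001,0.002,0,0,0],[1,0,-0.001,0.002,0,0,0],[1,0,-0.001,0.002,0,0,0],[1,0,-0.001,0.002,0,0,0],[1,0,-0.001,0.002,0,0,0],[1,0,-0.001,0.002,0,0,0],[1,0,-0.001,0.002,0,0,0],[1,0,-0.001,0.002,0,0,0]]'; python3 - <<'E'
from tgt import *
s=monitor.get_state();print(s["force"],s["wrist_torque"],rel("rack"))
E
```

```text
t: 3.45
ee_pos: [0.582, -0.1964, 0.099]
tcp_rot: [2.152, 1.749, 0.39]
force: [1.2, 0.2, 1.9]
gripper_width: 0.206
[1.16672499 0.23493616 1.87080232] [-0.06809714 -0.26155197 -0.00955389] (array([0.0017, 0.0007, 0.0644]), array([-0.004 , -0.002 ,  0.0016]))
```

The opening is 19.6 mm, so the tube is held. I'll lift along the hole axis.

```bash
python3 -m pendant '[[1,0,0,-0.01,0,0,0],[1,0,0,-0.03,0,0,0],[1,0,0,-0.05,0,0,0],[1,0,0,-0.075,0,0,0],[1,0,0,-0.11,0,0,0],[1,0,0,-0.14,0,0,0],[1,0,0,-0.14,0,0,0],[1,0,0,-0.14,0,0,0],[1,0,0,-0.14,0,0,0]]'; python3 - <<'E'
from tgt import *
s=monitor.get_state(); c=eyes.capture("wrist"); w=wristcam(c,s)
im=c["pixels"].copy(); np.save("w3.npy",im)
print(s["force"],rel("rack"))
R,t=P["rack"]
for y,z in ((0,.046),(.066,.116),(.066,.046)):
    u=proj(w,t+R@[0,y,z])[0]; print(y,z,u.round(1)); cv2.drawMarker(im,tuple(int(v) for v in u.round()),(255,0,0),0,8)
save("w3.png",im,None,1.4)
E
```

```text
t: 4.35
ee_pos: [0.5227, -0.1835, 0.2232]
tcp_rot: [2.155, 1.752, 0.388]
force: [-0.5, 0.5, -0.9]
gripper_width: 0.205
[-0.46170138  0.47223652 -0.86390663] (array([-0.0009,  0.0013,  0.2023]), array([ 0.0002, -0.0009,  0.0019]))
0 0.046 [273.7 201.2]
0.066 0.116 [274. 129.]
0.066 0.046 [273.6 128.4]
```

View pics/w3.png

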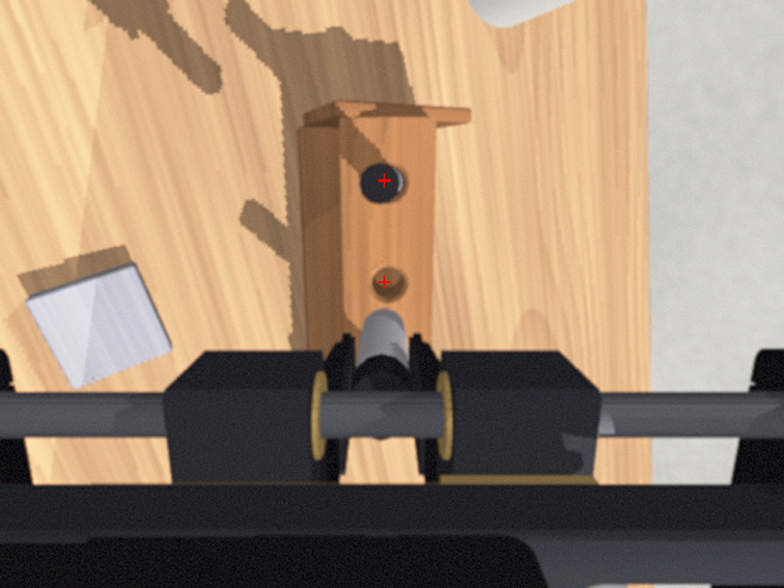

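```bash
python3 - <<'E'
from h import *
im=np.load("w3.npy"); save("w3c.png",im,(200,60,350,300),2.5)
E
```

```text
(no output)
```

View pics/w3c.png

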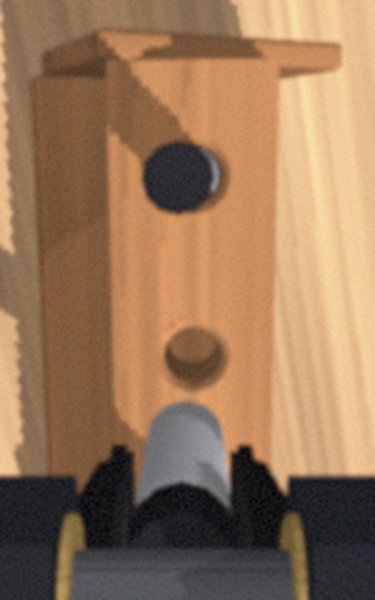

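```bash
python3 - <<'E'
from tgt import *
s=monitor.get_state(); c=eyes.capture("wrist")
Ti=np.linalg.inv(np.array(c["T_tool_cam"])); c2=dict(c,R=Ti[:3,:3],t=Ti[:3,3])
for ex in (-.003,-.002,-.001,0): 
    print(ex,[proj(c2,[ex+.01*np.cos(a),.01*np.sin(a),z])[0].round(1).tolist() for a,z in((0,.0584),(np.pi/2,.0584),(-np.pi/2,.0584),(0,-.0036),(0,-.0216))])
# hole in tool coords by ray with face depth
p=np.array([278.1,202.9]);f,cx,cy=K(c)
d=np.array([(p[0]-cx)/f,(p[1]-cy)/f,1]);T=np.array(c["T_tool_cam"]);d=T[:3,:3]@d;o=T[:3,3]
z=.2023-.046; print(o+d*(z-o[2])/d[2])
p,R=pose("block",-.066,.22); print(p,delta(p,R,s))
E
```

```text
-0.003 [[273.0, 220.1], [288.2, 234.8], [257.9, 234.8], [273.3, 253.6], [273.4, 268.3]]
-0.002 [[273.0, 218.7], [288.2, 233.3], [257.8, 233.3], [273.3, 251.6], [273.4, 266.2]]
-0.001 [[273.0, 217.2], [288.2, 231.9], [257.8, 231.9], [273.3, 249.7], [273.4, 264.0]]
0 [[273.0, 215.7], [288.2, 230.4], [257.8, 230.4], [273.3, 247.7], [273.4, 261.8]]
[-0.00269851  0.00495391  0.1563    ]
[0.62905069 0.08565606 0.22      ] (array([0.2852, 0.0432, 0.0234]), array([ 0.2906,  0.011 , -0.0497]))
```

```bash
python3 -m pendant '[[1,0.03,0,-0.03,0,0,0],[1,0.08,0.01,-0.02,0.08,0,-0.015],[1,0.15,0.02,0,0.15,0.005,-0.025],[1,0.285,0.043,0.023,0.29,0.011,-0.05],[1,0.285,0.043,0.023,0.29,0.011,-0.05],[1,0.285,0.043,0.023,0.29,0.011,-0.05],[1,0.285,0.043,0.023,0.29,0.011,-0.05],[1,0.285,0.043,0.023,0.29,0.011,-0.05],[1,0.285,0.043,0.023,0.29,0.011,-0.05],[1,0.285,0.043,0.023,0.29,0.011,-0.05]]'; python3 - <<'E'
from tgt import *
s=monitor.get_state(); c=eyes.capture("wrist"); w=wristcam(c,s)
im=c["pixels"].copy(); np.save("w4.npy",im)
print(s["ee_pos"],s["gripper_width"],rel("block"))
R,t=P["block"]
for y,z in ((-.066,.046),(0,.116),(0,.046)):
    u=proj(w,t+R@[0,y,z])[0]; print(y,z,u.round(1)); cv2.drawMarker(im,tuple(int(v) for v in u.round()),(255,0,0),0,8)
save("w4.png",im,None,1.4); save("w4c.png",c["pixels"],(190,60,350,300),2.5)
E
```

```text
t: 5.45
ee_pos: [0.6282, 0.0838, 0.2204]
tcp_rot: [2.361, 2.07, 0.0]
force: [-0.0, 0.6, -1.2]
gripper_width: 0.204
[0.62823883 0.08383472 0.22043612] 0.20369676005954757 (array([-0.0005, -0.068 ,  0.2207]), array([-0.0015, -0.0004,  0.0017]))
-0.066 0.046 [273.2 194.2]
0 0.116 [273.5 124.3]
0 0.046 [273.2 124.7]
```

View pics/w4.png

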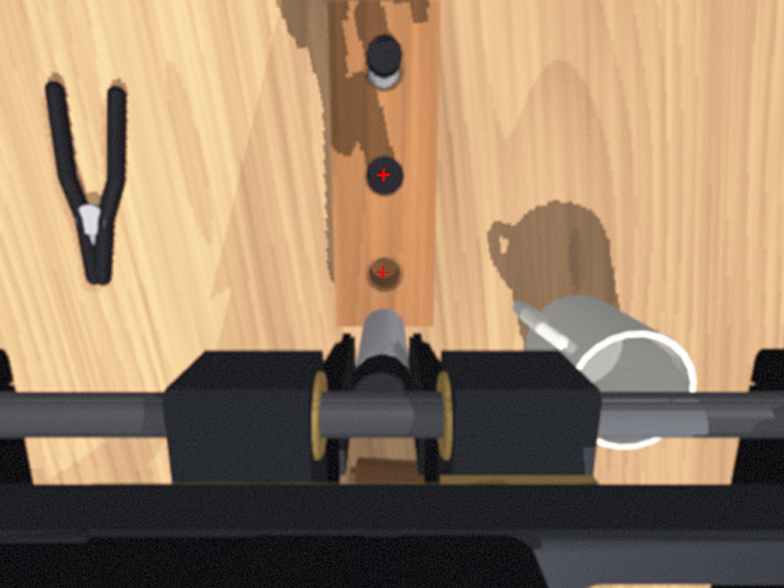

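View pics/w4c.png

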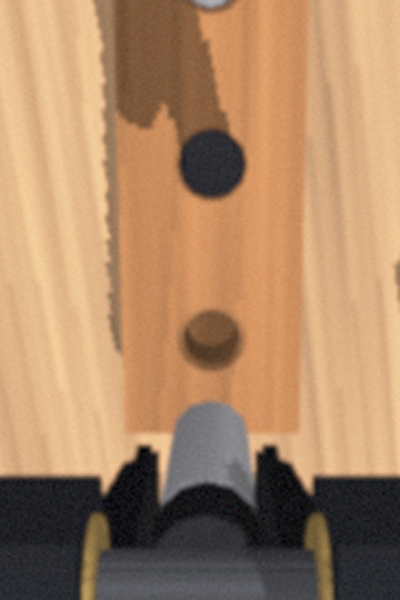

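```bash
cat >> tgt.py <<'E'
def ray(c,p,z):
    f,cx,cy=K(c);T=np.array(c["T_tool_cam"]);d=T[:3,:3]@np.array([(p[0]-cx)/f,(p[1]-cy)/f,1]);o=T[:3,3]
    return o+d*(z-o[2])/d[2]
E
python3 - <<'E'
from tgt import *
c=eyes.capture("wrist"); print(rel("block")); print(ray(c,(274.7,195.5),.1744)); print(ray(c,(453,279),.125))
E
```

```text
(array([-0.0004, -0.0679,  0.2209]), array([-0.0019, -0.0003,  0.0016]))
[0.00076808 0.00188182 0.1744    ]
[-0.06481946  0.15980995  0.125     ]
```

```bash
python3 -m pendant '[[1,0.0035,0.0015,0.03,0.001,0,-0.001],[1,0.0035,0.0015,0.06,0.001,0,-0.001],[1,0.0035,0.0015,0.08,0.001,0,-0.001],[1,0.0035,0.0015,0.08,0.001,0,-0.001],[1,0.0035,0.0015,0.08,0.001,0,-0.001],[1,0.0035,0.0015,0.08,0.001,0,-0.001]]'; python3 - <<'E'
from tgt import *
s=monitor.get_state(); c=eyes.capture("wrist"); w=wristcam(c,s)
im=c["pixels"].copy(); np.save("w5.npy",im)
print(s["ee_pos"],s["gripper_width"],rel("block"))
save("w5c.png",c["pixels"],(190,100,350,300),3)
Ti=np.linalg.inv(np.array(c["T_tool_cam"])); c2=dict(c,R=Ti[:3,:3],t=Ti[:3,3])
zf=rel("block")[0][2]-.046
for a in (0,np.pi/2,-np.pi/2,np.pi): print(proj(c2,[-.0027+.011*np.cos(a),.0003+.011*np.sin(a),zf])[0], proj(c2,[-.0027+.01*np.cos(a),.0003+.01*np.sin(a),.0584])[0])
E
```

```text
t: 6.15
ee_pos: [0.6317, 0.0867, 0.1432]
tcp_rot: [2.36, 2.07, 0.004]
force: [-0.1, 0.7, -0.1]
gripper_width: 0.205
[0.63165433 0.08666679 0.1432431 ] 0.2047178127728827 (array([ 0.0025, -0.0645,  0.1434]), array([-0.004 ,  0.0004,  0.0006]))
[273.34208577 205.17805792] [273.5261916  219.73732796]
[287.65081548 219.17697839] [288.66943529 234.4039167 ]
[258.98789118 219.15517045] [258.33097987 234.38166181]
[273.29778895 232.88396254] [273.47557071 248.74885755]
```

View pics/w5c.png

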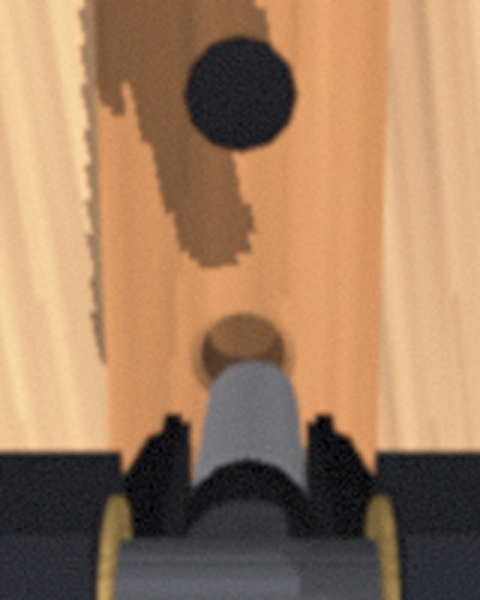

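```bash
python3 -m pendant '[[1,0.0006,-0.0014,0.01,0.002,0,0],[1,0.0006,-0.0014,0.025,0.002,0,0],[1,0.0006,-0.0014,0.034,0.002,0,0],[1,0.0006,-0.0014,0.034,0.002,0,0],[1,0.0006,-0.0014,0.034,0.002,0,0],[1,0.0006,-0.0014,0.034,0.002,0,0]]'; python3 - <<'E'
from tgt import *
import time
for i in range(3): s=monitor.get_state(); print(s["force"],rel("block"))
c=eyes.capture("wrist");save("w6c.png",c["pixels"],(190,100,350,300),3)
E
```

```text
t: 6.8
ee_pos: [0.6309, 0.0876, 0.1096]
tcp_rot: [2.361, 2.071, 0.002]
force: [0.1, -0.4, -0.5]
gripper_width: 0.203
[ 0.13552318 -0.36715873 -0.47228645] (array([ 0.0015, -0.0638,  0.1096]), array([-0.0015,  0.0005,  0.0006]))
[ 0.13552318 -0.36715873 -0.47228645] (array([ 0.0015, -0.0638,  0.1096]), array([-0.0015,  0.0005,  0.0006]))
[ 0.13552318 -0.36715873 -0.47228645] (array([ 0.0015, -0.0638,  0.1096]), array([-0.0015,  0.0005,  0.0006]))
```

View pics/w6c.png

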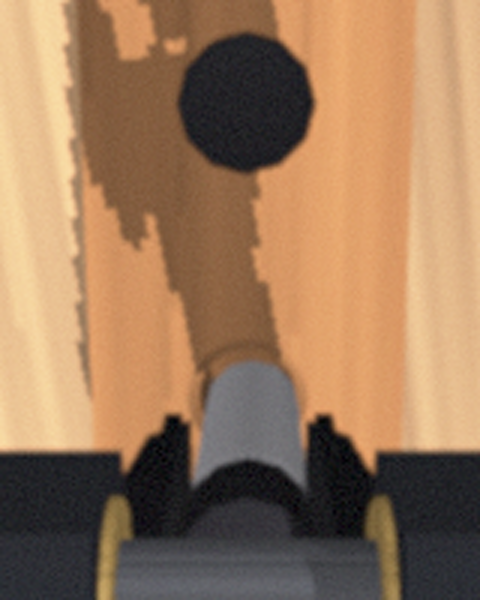

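```bash
python3 -m pendant '[[1,0.0003,-0.0007,0.004,0.001,0,0],[1,0.0003,-0.0007,0.008,0.001,0,0],[1,0.0003,-0.0007,0.012,0.001,0,0],[1,0.0003,-0.0007,0.014,0.001,0,0],[1,0.0003,-0.0007,0.014,0.001,0,0]]'; python3 - <<'E'
from tgt import *
s=monitor.get_state(); print(s["force"],s["wrist_torque"],rel("block"))
E
```

```text
t: 7.35
ee_pos: [0.63, 0.088, 0.0951]
tcp_rot: [-2.361, -2.071, 0.0]
force: [0.9, -0.8, -1.1]
gripper_width: 0.207
[ 0.86363607 -0.82620675 -1.13469886] [-0.12979133 -0.03756321  0.00180861] (array([ 0.0006, -0.0636,  0.0951]), array([0.0007, 0.0003, 0.0006]))
```

It has entered about 9 mm with almost no force. I'll carry on to the floor, which should be at TCP z ≈ 0.0644.

```bash
python3 -m pendant '[[1,0,0,0.006,0,0,0],[1,0,0,0.012,0,0,0],[1,0,0,0.018,0,0,0],[1,0,0,0.024,0,0,0],[1,0,0,0.028,0,0,0],[1,0,0,0.031,0,0,0],[1,0,0,0.033,0,0,0],[1,0,0,0.033,0,0,0]]'; python3 - <<'E'
from tgt import *
s=monitor.get_state(); print(s["force"],s["wrist_torque"],rel("block"))
E
```

```text
t: 8.15
ee_pos: [0.631, 0.088, 0.0654]
tcp_rot: [2.361, 2.072, 0.001]
force: [-5.2, -0.5, 13.3]
gripper_width: 0.204
[-5.16617435 -0.54519742 13.28772257] [-0.26226505  1.13385489 -0.01904261] (array([ 0.0016, -0.0634,  0.0654]), array([-0.0005,  0.0003,  0.0005]))
```

```bash
python3 -m pendant '[[1,0,-0.001,0.003,0,0,0],[1,0,-0.001,0.006,0,0,0],[1,0,-0.001,0.006,0,0,0]]'; python3 - <<'E'
from tgt import *
s=monitor.get_state(); print(s["force"],s["wrist_torque"],rel("block"))
c=eyes.capture("scene");save("s7.png",c["pixels"],(240,150,400,270),5)
E
```

```text
t: 8.45
ee_pos: [0.6318, 0.0881, 0.0652]
tcp_rot: [2.36, 2.071, 0.003]
force: [-8.9, -2.4, 22.7]
gripper_width: 0.2
[-8.93842615 -2.43695128 22.73245014] [-0.39330524  1.87587524 -0.04159858] (array([ 0.0024, -0.0632,  0.0652]), array([-0.003 ,  0.0003,  0.0003]))
```

View pics/s7.png

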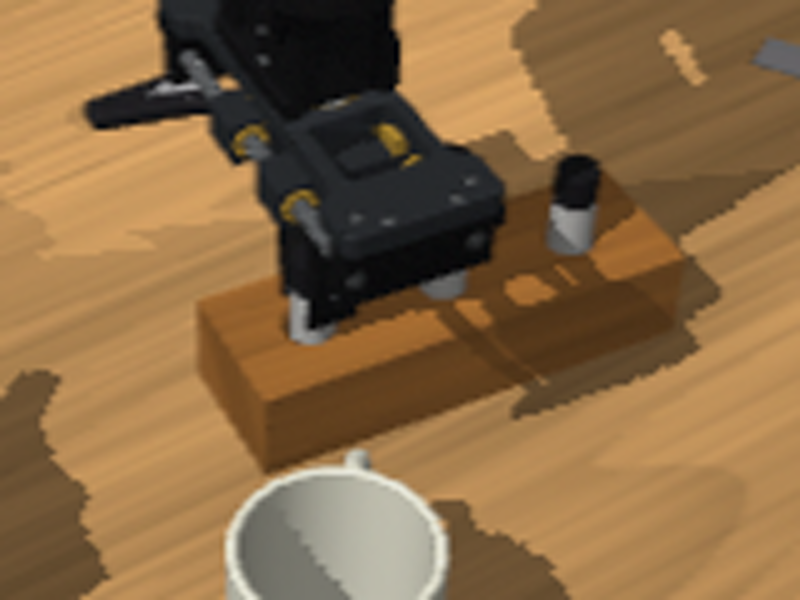

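```bash
python3 -m pendant '[[1,0,0,-0.001,0.001,0,0],[0.8,0,0,-0.001,0.001,0,0],[0.6,0,0,-0.001,0.001,0,0],[0.55,0,0,-0.001,0.001,0,0],[0.55,0,0,-0.001,0.001,0,0],[0.55,0,0,-0.03,0.001,0,0],[0.55,0,0,-0.07,0.001,0,0],[0.55,0,0,-0.11,0.001,0,0],[0.55,0,0,-0.15,0.001,0,0],[0.55,0,0,-0.15,0.001,0,0],[0.55,0,0,-0.15,0.001,0,0]]'; python3 - <<'E'
from tgt import *
s=monitor.get_state(); print(s["force"],rel("block"))
c=eyes.capture("scene");save("s8.png",c["pixels"],(240,150,400,270),5);S=c
c=eyes.capture("wrist");save("w8.png",c["pixels"],None,1.4)
R,t=P["block"]; print([ (5*(proj(S,t+R@[0,y,.086])[0]-[240,150])).round() for y in (-.066,.066)])
E
```

```text
t: 9.6
ee_pos: [0.6321, 0.0883, 0.2166]
tcp_rot: [2.359, 2.071, 0.006]
force: [-0.5, -0.3, -0.8]
gripper_width: 0.448
[-0.54467984 -0.29780999 -0.8372561 ] (array([ 0.0027, -0.063 ,  0.2166]), array([-0.0044,  0.0011,  0.0003]))
[array([307., 252.]), array([574., 165.])]
```

View pics/s8.png

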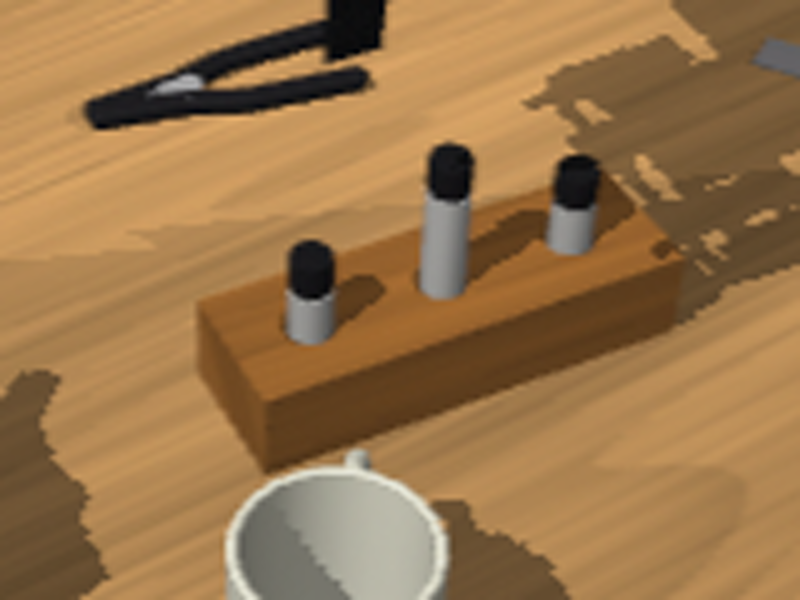

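View pics/w8.png

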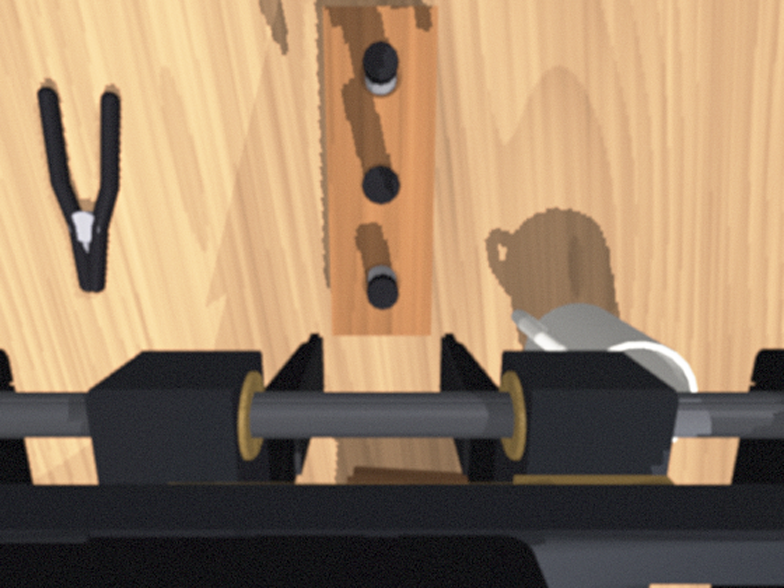

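The middle block tube's cap is at (450,165) and the new tube's cap at (311,255), and the new tube looks the same height as the short_keep. To prove it's seated, I'll press on its top with the jaws shut and read the contact height, which should be TCP z ≈ 0.094.

```bash
python3 -m pendant '[[1,-0.003,-0.0015,0.03,0.003,0,0],[1,-0.003,-0.0015,0.06,0.003,0,0],[1,-0.003,-0.0015,0.09,0.003,0,0],[1,-0.003,-0.0015,0.11,0.003,0,0],[1,-0.003,-0.0015,0.116,0.003,0,0],[1,-0.003,-0.0015,0.120,0.003,0,0],[1,-0.003,-0.0015,0.122,0.003,0,0],[1,-0.003,-0.0015,0.124,0.003,0,0],[1,-0.003,-0.0015,0.125,0.003,0,0],[1,-0.003,-0.0015,0.125,0.003,0,0]]'; python3 - <<'E'
from tgt import *
s=monitor.get_state(); print(s["force"],s["wrist_torque"],rel("block"))
E
```

```text
t: 10.7
ee_pos: [0.6328, 0.0852, 0.0941]
tcp_rot: [2.359, 2.071, 0.006]
force: [0.3, -1.0, 20.1]
gripper_width: 0.003
[ 0.34703643 -1.02351603 20.1091089 ] [-0.27660865  0.00633917 -0.06676709] (array([ 0.0038, -0.066 ,  0.0941]), array([-0.0043,  0.0009,  0.0002]))
```

The top is at 0.0941 - 0.008 = 0.0861, so the short tube is fully home. Now the long tube in the middle hole.

```bash
python3 -m pendant '[[1,0,0,-0.03,0,0,0],[0.55,0,-0.002,-0.07,0.003,0,0],[0.55,0.02,-0.003,-0.11,0.003,0,0],[0.55,0.066,-0.003,-0.11,0.003,0,0],[0.55,0.066,-0.003,-0.11,0.003,0,0],[0.55,0.066,-0.003,-0.11,0.003,0,0],[0.55,0.066,-0.003,-0.11,0.003,0,0]]'; python3 - <<'E'
from tgt import *
s=monitor.get_state(); c=eyes.capture("wrist"); w=wristcam(c,s)
print(s["gripper_width"],rel("block")); im=c["pixels"].copy()
R,t=P["block"]
for y,z in ((0,.116),(0,.046),(.066,.086)):
    u=proj(w,t+R@[0,y,z])[0]; print(y,z,u.round(1)); cv2.drawMarker(im,tuple(int(v) for v in u.round()),(255,0,0),0,8)
save("w9.png",im,None,1.4)
E
```

```text
t: 11.4
ee_pos: [0.6369, 0.1504, 0.2019]
tcp_rot: [-2.359, -2.07, 0.004]
force: [0.6, -0.1, -0.1]
gripper_width: 0.429
0.42944102470080475 (array([-0.0004, -0.0011,  0.2022]), array([ 0.0033, -0.0002,  0.001 ]))
0 0.116 [274.3 218.5]
0 0.046 [274.1 199.2]
0.066 0.086 [274.4 125.8]
```

View pics/w9.png

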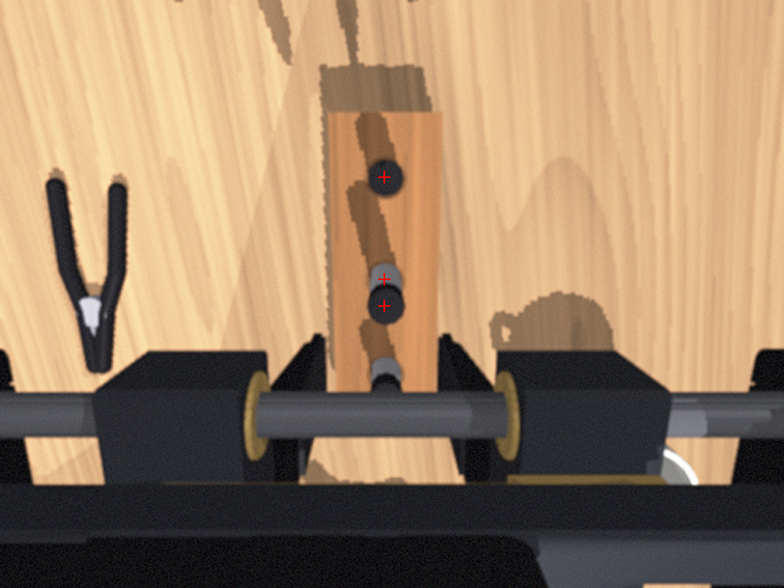

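```bash
python3 -m pendant '[[0.55,0.0015,0.001,0.03,-0.002,0,-0.001],[0.55,0.0015,0.001,0.06,-0.002,0,-0.001],[0.55,0.0015,0.001,0.09,-0.002,0,-0.001],[0.55,0.0015,0.001,0.115,-0.002,0,-0.001],[0.55,0.0015,0.001,0.123,-0.002,0,-0.001],[0.55,0.0015,0.001,0.123,-0.002,0,-0.001],[0.65,0.0015,0.001,0.123,-0.002,0,-0.001],[1,0.0015,0.001,0.123,-0.002,0,-0.001],[1,0.0015,0.001,0.123,-0.002,0,-0.001],[1,0.0015,0.001,0.123,-0.002,0,-0.001],[1,0.0015,0.001,0.123,-0.002,0,-0.001],[1,0.0015,0.001,0.123,-0.002,0,-0.001]]'; python3 - <<'E'
from tgt import *
s=monitor.get_state(); print(s["force"],s["wrist_torque"],s["gripper_width"],rel("block"))
E
```

```text
t: 12.65
ee_pos: [0.6388, 0.1517, 0.0807]
tcp_rot: [2.359, 2.073, 0.003]
force: [-0.4, 0.1, 6.6]
gripper_width: 0.206
[-0.36294414  0.09889956  6.57674281] [-0.09510717 -0.04082961  0.0137996 ] 0.2057034092412615 (array([0.0011, 0.0007, 0.0807]), array([-0.0021,  0.0004, -0.0007]))
```

```bash
python3 -m pendant '[[1,0,0,-0.01,0,0,0],[1,0,0,-0.03,0,0,0],[1,0,0,-0.05,0,0,0],[1,0,0,-0.08,0,0,0],[1,0,0,-0.12,0,0,0],[1,0,0,-0.17,0,0,0],[1,0,0,-0.18,0,0,0],[1,0,0,-0.18,0,0,0],[1,0,0,-0.18,0,0,0]]'; python3 - <<'E'
from tgt import *
s=monitor.get_state(); print(s["force"],s["gripper_width"],rel("block"))
c=eyes.capture("wrist");save("w10.png",c["pixels"],None,1.4)
p,R=pose("rack",-.0015+.0025,.25,.004); print(p,delta(p,R,s))
p,R=pose("rack",-.0015+.0025,.21,.004); print(p,delta(p,R,s))
E
```

```text
t: 13.55
ee_pos: [0.6376, 0.1515, 0.259]
tcp_rot: [-2.36, -2.073, 0.001]
force: [-0.4, 0.2, -1.4]
gripper_width: 0.208
[-0.36772668  0.19297576 -1.35512261] 0.20769119357544963 (array([-1.00e-04,  4.00e-04,  2.59e-01]), array([ 0.0004, -0.0003, -0.0007]))
[ 0.50728028 -0.1806907   0.26826742] (array([-0.3462, -0.0864, -0.0091]), array([-0.291 , -0.0106,  0.0488]))
[ 0.52383584 -0.18410878  0.23201511] (array([-0.3475, -0.0695,  0.0271]), array([-0.291 , -0.0106,  0.0488]))
```

View pics/w10.png

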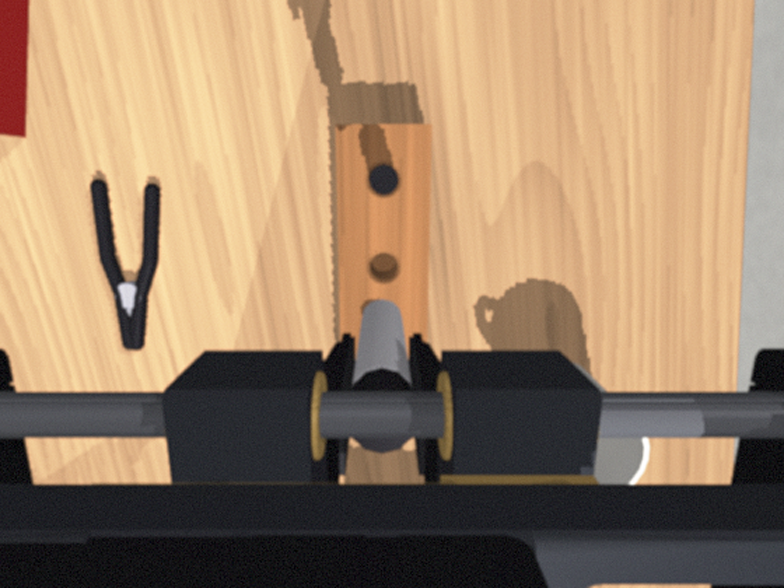

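```bash
python3 -m pendant '[[1,-0.05,-0.01,-0.01,-0.04,0,0.007],[1,-0.12,-0.03,-0.01,-0.1,-0.004,0.017],[1,-0.2,-0.05,-0.01,-0.17,-0.006,0.029],[1,-0.346,-0.086,-0.009,-0.291,-0.011,0.049],[1,-0.346,-0.086,-0.009,-0.291,-0.011,0.049],[1,-0.346,-0.086,-0.009,-0.291,-0.011,0.049],[1,-0.346,-0.086,-0.009,-0.291,-0.011,0.049],[1,-0.346,-0.086,-0.009,-0.291,-0.011,0.049],[1,-0.346,-0.086,-0.009,-0.291,-0.011,0.049],[1,-0.346,-0.086,-0.009,-0.291,-0.011,0.049],[1,-0.346,-0.086,-0.009,-0.291,-0.011,0.049]]'; python3 - <<'E'
from tgt import *
s=monitor.get_state(); print(s["force"],s["gripper_width"],rel("rack"))
c=eyes.capture("wrist");save("w11.png",c["pixels"],(180,60,360,300),2.5)
Ti=np.linalg.inv(np.array(c["T_tool_cam"])); c2=dict(c,R=Ti[:3,:3],t=Ti[:3,3])
for ex in (-.004,-.003,-.002,-.001,0,.001): print(ex,[(2.5*(proj(c2,[ex+.01*np.cos(a),.01*np.sin(a),z])[0]-[180,60])).round() for a,z in((0,.0747),(np.pi/2,.0747),(-np.pi/2,.0747),(0,-.0173))])
E
```

```text
t: 14.7
ee_pos: [0.5077, -0.179, 0.2663]
tcp_rot: [2.154, 1.758, 0.386]
force: [0.1, 0.6, 0.1]
gripper_width: 0.209
[0.12285689 0.64181176 0.05717558] 0.20850389794320387 (array([0.0032, 0.0028, 0.2482]), array([ 0.0034,  0.0005, -0.002 ]))
-0.004 [array([232., 389.]), array([268., 423.]), array([197., 423.]), array([233., 517.])]
-0.003 [array([232., 385.]), array([268., 420.]), array([197., 420.]), array([233., 511.])]
-0.002 [array([232., 382.]), array([268., 416.]), array([197., 416.]), array([233., 506.])]
-0.001 [array([232., 378.]), array([268., 413.]), array([197., 413.]), array([234., 501.])]
0 [array([232., 375.]), array([268., 409.]), array([197., 409.]), array([234., 495.])]
0.001 [array([232., 371.]), array([268., 406.]), array([197., 406.]), array([234., 490.])]
```

View pics/w11.png

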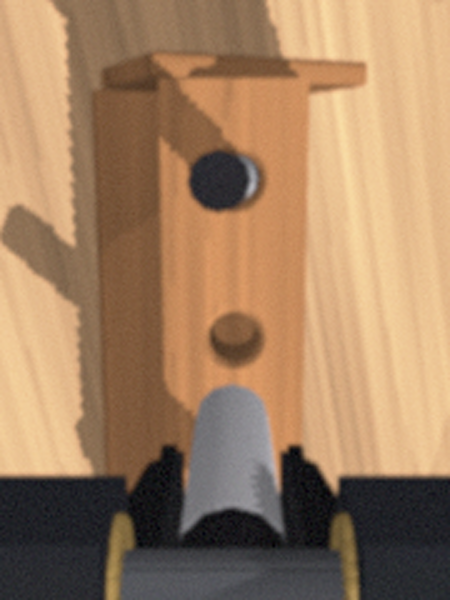

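```bash
python3 - <<'E'
from tgt import *
s=monitor.get_state();c=eyes.capture("wrist"); print(rel("rack")); print(ray(c,(274.1,195.3),.2022))
E
```

```text
(array([0.0036, 0.0027, 0.2486]), array([ 0.0026,  0.0003, -0.0025]))
[-0.00440238  0.00146653  0.2022    ]
```

```bash
python3 -m pendant '[[1,-0.0016,0.0007,0.03,-0.002,0,0.0015],[1,-0.0016,0.0007,0.06,-0.002,0,0.0015],[1,-0.0016,0.0007,0.088,-0.002,0,0.0015],[1,-0.0016,0.0007,0.088,-0.002,0,0.0015],[1,-0.0016,0.0007,0.088,-0.002,0,0.0015],[1,-0.0016,0.0007,0.088,-0.002,0,0.0015]]'; python3 - <<'E'
from tgt import *
s=monitor.get_state(); c=eyes.capture("wrist")
r=rel("rack"); print(s["force"],r)
save("w12.png",c["pixels"],(190,100,350,300),3)
Ti=np.linalg.inv(np.array(c["T_tool_cam"])); c2=dict(c,R=Ti[:3,:3],t=Ti[:3,3])
for a in (0,np.pi/2,-np.pi/2): print([(3*(proj(c2,[-.0027+rr*np.cos(a),.0003+rr*np.sin(a),z])[0]-[190,100])).round() for rr,z in((.01,.0747),(.012,r[0][2]-.046))])
E
```

```text
t: 15.4
ee_pos: [0.5452, -0.188, 0.1894]
tcp_rot: [2.15, 1.754, 0.391]
force: [-0.0, -0.5, -0.3]
gripper_width: 0.206
[-0.04887362 -0.52254643 -0.31288718] (array([0.0058, 0.0013, 0.1624]), array([-0.0037, -0.0003, -0.0011]))
[array([250., 341.]), array([250., 297.])]
[array([293., 382.]), array([294., 340.])]
[array([208., 382.]), array([206., 340.])]
```

View pics/w12.png

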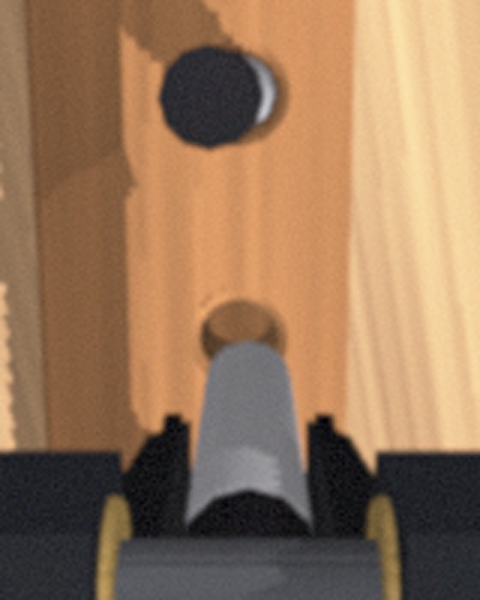

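```bash
python3 -m pendant '[[1,-0.0003,-0.0016,0.012,0.0025,0,0.001],[1,-0.0003,-0.0016,0.026,0.0025,0,0.001],[1,-0.0003,-0.0016,0.036,0.0025,0,0.001],[1,-0.0003,-0.0016,0.036,0.0025,0,0.001],[1,-0.0003,-0.0016,0.036,0.0025,0,0.001],[1,-0.0003,-0.0016,0.036,0.0025,0,0.001]]'; python3 - <<'E'
from tgt import *
s=monitor.get_state(); c=eyes.capture("wrist")
r=rel("rack"); print(s["force"],r)
save("w13.png",c["pixels"],(190,100,350,300),3)
Ti=np.linalg.inv(np.array(c["T_tool_cam"])); c2=dict(c,R=Ti[:3,:3],t=Ti[:3,3])
for a in (0,np.pi/2,-np.pi/2): print([(3*(proj(c2,[-.0027+rr*np.cos(a),.0003+rr*np.sin(a),z])[0]-[190,100])).round() for rr,z in((.01,.0747),(.0122,r[0][2]-.046))])
E
```

```text
t: 16.05
ee_pos: [0.5589, -0.1914, 0.1565]
tcp_rot: [2.153, 1.754, 0.389]
force: [0.4, -0.6, 0.1]
gripper_width: 0.206
[ 0.41316981 -0.59595043  0.10842281] (array([0.0048, 0.0009, 0.1267]), array([-0.0006, -0.0005,  0.0003]))
[array([250., 341.]), array([250., 326.])]
[array([293., 382.]), array([301., 375.])]
[array([208., 382.]), array([199., 375.])]
```

View pics/w13.png

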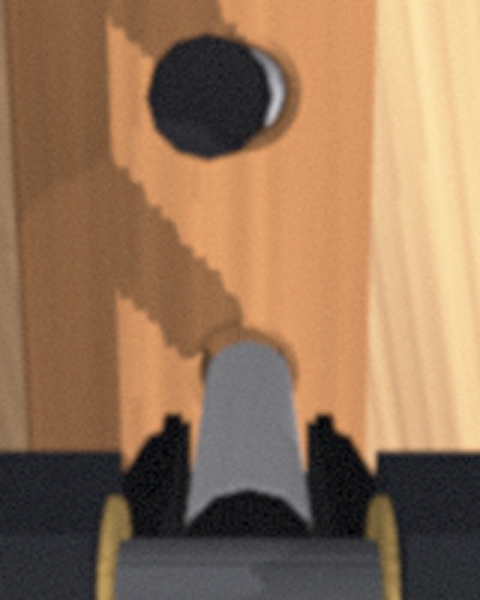

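The hole (200–298, centre 249) and the tube tip (about 250) line up. I'll insert it.

```bash
python3 -m pendant '[[1,0,-0.0003,0.004,0,0,0],[1,0,-0.0003,0.008,0,0,0],[1,0,-0.0003,0.012,0,0,0],[1,0,-0.0003,0.015,0,0,0],[1,0,-0.0003,0.015,0,0,0]]'; python3 - <<'E'
from tgt import *
s=monitor.get_state(); print(s["force"],s["wrist_torque"],rel("rack"))
E
```

```text
t: 16.6
ee_pos: [0.5647, -0.1926, 0.1422]
tcp_rot: [2.154, 1.754, 0.388]
force: [-0.2, 0.4, -0.4]
gripper_width: 0.207
[-0.2220421   0.41526883 -0.39598255] [0.03089285 0.23867266 0.04429941] (array([0.0038, 0.001 , 0.111 ]), array([ 0.0007, -0.0001,  0.0005]))
```

```bash
python3 -m pendant '[[1,0,0,0.006,0,0,0],[1,0,0,0.012,0,0,0],[1,0,0,0.018,0,0,0],[1,0,0,0.024,0,0,0],[1,0,0,0.027,0,0,0],[1,0,0,0.029,0,0,0],[1,0,0,0.031,0,0,0],[1,0,0,0.032,0,0,0],[1,0,0,0.032,0,0,0]]'; python3 - <<'E'
from tgt import *
s=monitor.get_state(); R=Ro.from_rotvec(s["tcp_rot"]).as_matrix(); print("tool force",R.T@s["force"],s["wrist_torque"],rel("rack"))
E
```

```text
t: 17.5
ee_pos: [0.5779, -0.1953, 0.1134]
tcp_rot: [2.154, 1.754, 0.388]
force: [-0.9, 0.1, 1.1]
gripper_width: 0.208
tool force [-0.05646177 -0.35661906 -1.38354383] [-1.25192530e-04  3.36170896e-01 -4.54725075e-02] (array([0.0039, 0.0009, 0.0791]), array([ 0.0007, -0.0002,  0.0004]))
```

```bash
python3 -m pendant '[[1,0,0,0.002,0,0,0],[1,0,0,0.004,0,0,0],[1,0,0,0.005,0,0,0],[1,0,0,0.005,0,0,0]]'; python3 - <<'E'
from tgt import *
s=monitor.get_state(); R=Ro.from_rotvec(s["tcp_rot"]).as_matrix(); print("tool force",R.T@s["force"],s["wrist_torque"],rel("rack"))
E
```

```text
t: 17.9
ee_pos: [0.5794, -0.1962, 0.1129]
tcp_rot: [2.153, 1.757, 0.386]
force: [-26.7, 5.9, 27.7]
gripper_width: 0.208
tool force [  0.3577593  -13.13931808 -36.60685105] [ 0.52643545  3.00727927 -0.08201897] (array([0.0052, 0.0004, 0.078 ]), array([ 0.0026, -0.0005, -0.0018]))
```

```bash
python3 -m pendant '[[1,0,-0.001,-0.002,-0.0015,0,0.001],[0.8,0,-0.001,-0.002,-0.0015,0,0.001],[0.6,0,-0.001,-0.002,-0.0015,0,0.001],[0.55,0,-0.001,-0.002,-0.0015,0,0.001],[0.55,0,-0.001,-0.002,-0.0015,0,0.001],[0.55,0,-0.001,-0.02,-0.0015,0,0.001],[0.55,0,-0.001,-0.05,-0.0015,0,0.001],[0.55,0,-0.001,-0.09,-0.0015,0,0.001],[0.55,0,-0.001,-0.12,-0.0015,0,0.001],[0.55,0,-0.001,-0.12,-0.0015,0,0.001],[0.55,0,-0.001,-0.12,-0.0015,0,0.001]]'; python3 - <<'E'
from tgt import *
s=monitor.get_state(); print(s["force"],rel("rack"))
c=eyes.capture("scene");save("s14.png",c["pixels"],(100,180,260,320),5)
c=eyes.capture("wrist");save("w14.png",c["pixels"],None,1.4)
E
```

```text
t: 19.0
ee_pos: [0.5294, -0.1859, 0.2219]
tcp_rot: [2.152, 1.753, 0.389]
force: [-0.1, 0.2, -0.6]
gripper_width: 0.45
[-0.07833453  0.15380555 -0.55058487] (array([0.005 , 0.0004, 0.1984]), array([-0.0011, -0.0008, -0.0004]))
```

View pics/s14.png

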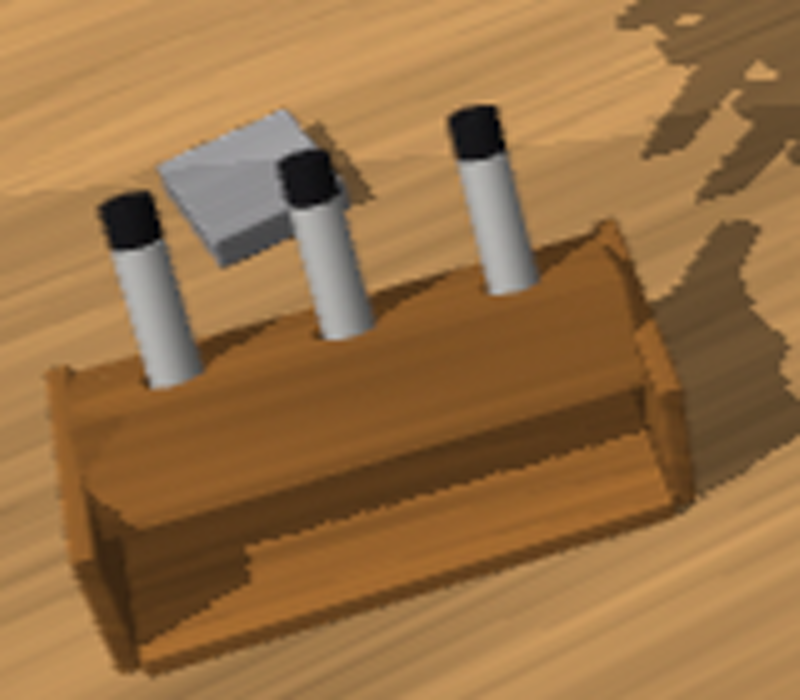

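View pics/w14.png

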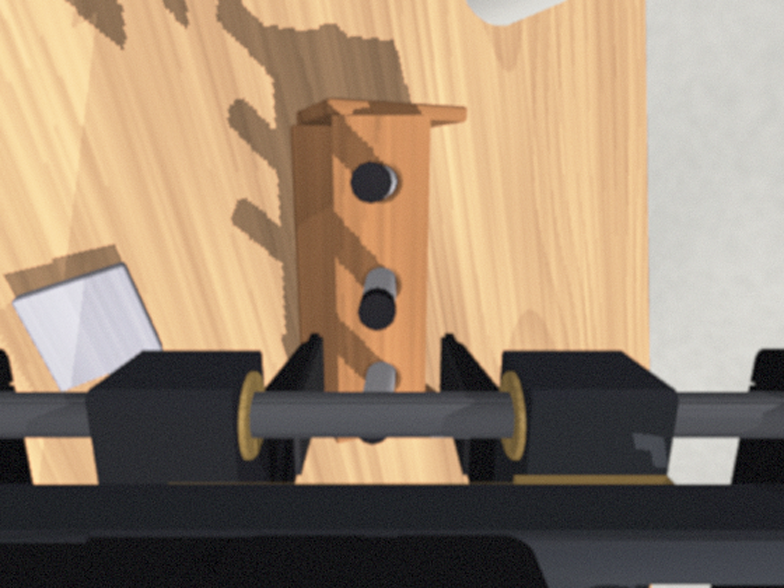

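The caps in the scene crop, (130,218), (306,178) and (476,130), lie on one line, so the long tube looks seated. I'll confirm by pressing gently on its top, where contact should be at rack z ≈ 0.123–0.124.

```bash
python3 -m pendant '[[1,-0.002,-0.0035,0.015,0,0,0],[1,-0.002,-0.0035,0.03,0,0,0],[1,-0.002,-0.0035,0.045,0,0,0],[1,-0.002,-0.0035,0.06,0,0,0],[1,-0.002,-0.0035,0.066,0,0,0],[1,-0.002,-0.0035,0.07,0,0,0],[1,-0.002,-0.0035,0.073,0,0,0],[1,-0.002,-0.0035,0.075,0,0,0],[1,-0.002,-0.0035,0.075,0,0,0]]'; python3 - <<'E'
from tgt import *
s=monitor.get_state(); R=Ro.from_rotvec(s["tcp_rot"]).as_matrix(); print("tool force",R.T@s["force"],s["wrist_torque"],rel("rack"))
E
```

```text
t: 20.0
ee_pos: [0.557, -0.1935, 0.1517]
tcp_rot: [2.153, 1.754, 0.388]
force: [-1.9, 0.8, 4.2]
gripper_width: 0.005
tool force [ 0.36589522 -0.08904589 -4.68779033] [ 0.07988857  0.14929654 -0.01357294] (array([ 0.0012, -0.0015,  0.1227]), array([ 0.0002, -0.0003, -0.0003]))
```

Contact is at rack z = 0.1227, against 0.124 nominal and about 0.123 with the rack offset I measured. I'll press a little more.

```bash
python3 -m pendant '[[1,0,0,0.002,0,0,0],[1,0,0,0.003,0,0,0],[1,0,0,0.003,0,0,0]]'; python3 - <<'E'
from tgt import *
s=monitor.get_state(); R=Ro.from_rotvec(s["tcp_rot"]).as_matrix(); print("tool force",R.T@s["force"],rel("rack"))
E
python3 -m pendant '[[1,0,0,-0.02,0,0,0],[1,0,0,-0.06,0,0,0],[1,0,0,-0.11,0,0,0],[1,0,0,-0.12,0,0,0],[1,0,0,-0.12,0,0,0],[1,0,0,-0.12,0,0,0]]'; python3 - <<'E'
from tgt import *
for n in("scene","top"):
    c=eyes.capture(n); save(n+"_end.png",c["pixels"],None,1.4)
E
```

```text
t: 20.3
ee_pos: [0.56, -0.1947, 0.1532]
tcp_rot: [2.148, 1.751, 0.391]
force: [-7.3, 1.7, 11.7]
gripper_width: 0.005
tool force [  0.13161574  -1.75148392 -13.74143368] (array([ 0.0047, -0.0021,  0.1227]), array([-0.0056, -0.0016, -0.0009]))
t: 20.9
ee_pos: [0.5094, -0.184, 0.2605]
tcp_rot: [2.149, 1.752, 0.391]
force: [0.8, 0.0, -0.2]
gripper_width: 0.0
```

View pics/scene_end.png

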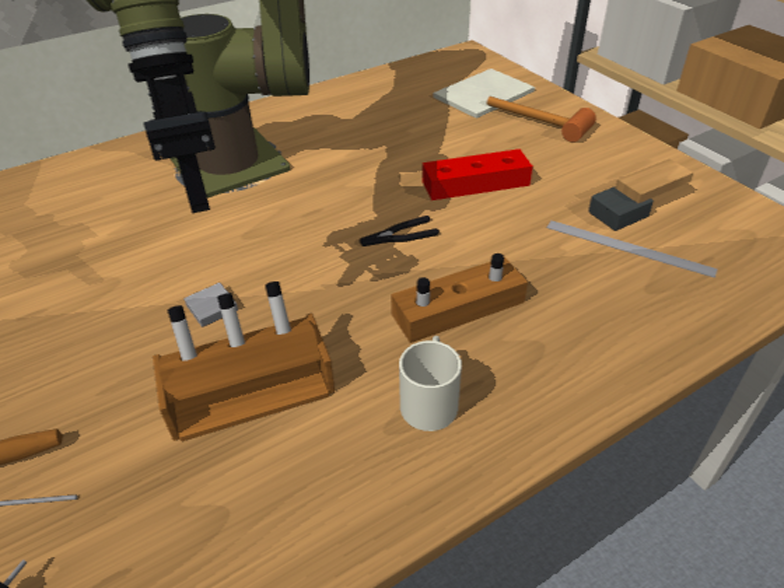

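View pics/top_end.png

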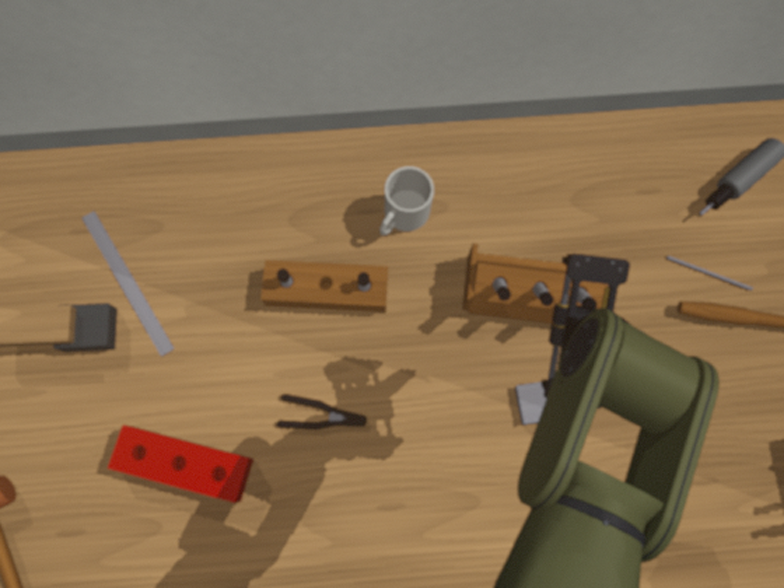

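Both tubes are in place, the gripper is clear, and the mug, steel block and pliers look unmoved. I'm handing the job in.

```bash
python3 - <<'E'
from workcell import job
print(job.finish_job())
E
```

```text
the job is handed in; nothing more can be done
None
```

Both tubes were swapped in the order asked, and I handed the job in at about 21 s of the 61 s allowed. I moved the short tube from the rack's middle hole to the block's free hole (the y = -66 mm one). Then I moved the long tube from the block's middle hole to the rack's freed middle hole.

**Last checks:**
- **Short tube:** I pressed on its top with shut jaws. Contact was at a height of 86.1 mm against 86 mm nominal, and it held at 20 N, so it is fully home.
- **Long tube:** the same press put its top at 114.7 mm along the hole axis against 116 mm nominal. It did not move when the force went from 5 to 14 N, and its cap lines up with its two long neighbours.
- **Disagreement:** 0.8 mm of that 1.3 mm shortfall matches an offset in my rack fit; the rest is within the 2 mm camera calibration. My first rack fit was also about 4 mm off across the row because the tubes lean in their holes. I corrected for that from the wrist pictures before inserting.
- **Forces:** the highest force I read was about 39 N in total, at the end of the long tube's insertion. It went through the gripped tube.
- **Everything else:** in the last pictures the other three tubes, the mug and the pliers look unmoved. The arm hides part of the steel block in the last top view, but the scene view shows it in place.

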